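Snap the spring clip on the tube and butt it against the union nut

ROBOT

A 7-joint arm with a two-finger parallel gripper is mounted at the origin on the work surface. World frame = base frame: x ahead of the robot, y to its left, z up, the work surface at z = 0. Lengths are in m, angles in rad, forces in N, time in s.
With the tool pointing down it reaches from about 0.4 to 0.925 m from the base axis. Payload 4.1 kg.
Tool frame: the origin (TCP) lies midway between the tips of the shut fingers; the grasp point (between the pads) lies 19 mm behind it; z points along the fingers, y is the direction in which the jaws open and shut (so a half turn about z gives the same grasp; the last joint's range is limited). The gripper opens to 85 mm and grips with 20 to 120 N. Pads are 22 mm wide; open, the fingers measure 114 mm over their backs; the gripper's body (76 mm by 85 mm) begins 54 mm behind the grasp point. The pads swing forward as they close: fully open they stand 13 mm farther back than shut.
Start: joints at [1.079, 0.398, 0.045, 1.537, -0.019, 1.207, -0.051], TCP at [0.249, -0.601, 0.231] pointing down, gripper open.
Joint ranges: [-2.82, 2.82], [-0.49, 2.23], [-1.37, 1.46], [0, 2.46], [-1.36, 4.5], [0.23, 2], [-2.94, 2.94]. Speed limits (rad/s): [2.57, 2.57, 3.14, 3.14, 3.14, 3.14, 3.14].

INTERFACE

Orientations are given as [roll, pitch, yaw] about the fixed x, y, z axes, in that order (R = Rz(yaw) Ry(pitch) Rx(roll)).
In Python, from rig import manip gives the robot as it stands. The module is installed in compiled form; this text tells all that it offers.
- The arm moves only by the tool arm_command, never from a script. Its argument "rows" is a list of rows, each a list of 3 entries, a list of its own where there are three numbers: the shift along the tool's x, y, z in m, then the turn, a rotation vector about the tool's x, y, z in degrees, then the finger opening in m, from 0 to 0.0854. A call has 1 to 5 rows; each row is the pose to reach, as a shift and turn from the pose measured when the call began, along the tool's axes at that moment; what a row does not reach only later rows make up. A row lasts 1/10 s, in which the tool goes at most 50 mm and 8.59 degrees, less where a joint would pass 70% of its speed; a pose out of reach is approached as far as the arm can. A call with a gripper value outside its range is refused whole. The fingers move at their own pace and stop on an object; "squeeze" is the grip in N (left out, the last holds). Time passes only in rows, so rows that repeat a pose let the fingers close. It gives the time, the measured TCP pose, the force and the opening at its end, in the units of the state.
- manip.sense(): the state, without advancing time (a new reading comes with each control period).
- manip.capture(name): name is "scene" or "top" or "wrist"; returns the picture (400x640x3 uint8, red, green, blue); there is no depth.
- manip.camera_model(name): a dict with "fx", "fy", "cx", "cy" (pixels), "xyz" and "attitude" of the camera in the world. Camera axes: x right, y up, looking along -z (the intrinsics and any distortion apply to the point x, -y, -z); pixel columns grow to the right and rows downward; lengths in m; the calibration is good to about 2 mm. A picture is of the moment at which its call begins: read the wrist's pose just before it. camera_model takes no time and is no camera call; for the wrist camera it gives the pose at the moment of the call.
- manip.sign_off(): hands the job in, once; it reports no verdict.
Trained networks look in the newest picture that a camera, given by its name, has taken for a name from the list of things; names that differ only in an ending like _2 or _b are one class to them, and where a whole thing is asked for, a point or a joint stands for the part that bears it (a point fixed in the world has none). Each returns a list of dicts, best first, with "p" (0 to 1); they miss things now and then, are a little off and sometimes report something else, mostly with a low value. They report only what shows in the picture. A call takes as long as a camera call. They do not tell look-alikes from the thing itself.
- manip.look_for(camera, name): "bbox" ([left, top, right, bottom] as shares, 0 to 1, of the picture: columns of its width, rows of its height, round what is visible of it).
- manip.trace(camera, name): "region" (400x640 bool, what is visible of it) and "bbox" ([left, top, right, bottom] as shares, 0 to 1, of the picture: columns of its width, rows of its height, round what is visible of it).
The state is a dict: "t": time; "q": joint angles; "qd": joint speeds; "tau": joint torques, N m; "eef_pos": TCP position; "orientation": TCP orientation; "contact_force": force on the tool from outside, world axes, zero at the start; "ft_torque": the same for the moment, N m; "grip_width": finger opening in m.
Only numpy, scipy, OpenCV 4.12 (cv2) and the standard library are available. Lean on these libraries where they do the work, as an engineer would, in place of code of your own. Each camera call takes 0.05 s, during which the arm holds its last target. There are 200 camera calls.

TASK

Take the larger of the two spring clips by its block and press it straight down over the bare middle of the steel tube, well clear of the hexagonal union nut, until both arms snap past the tube's widest point and the clip sits fully home with its block upright on top. Do not ram it down. Then slide it along the tube until it butts against the nut, press it there for a moment with about 10 N beyond the drag of sliding, and let go. Leave the smaller clip where it is.

Things in the scene. Friction and masses are not known exactly. Their poses are not given: they have to be found in the camera images.
- clip: Larger spring clip, loose, 85 g: two steel spring arms under a grey block. Origin: centre of the ring the arms form, on the tube's axis when home. y along the ring (36 mm long, for 27 mm tube), x from arm to arm, z up through the block (x 24, y 36, z 42 mm, from 13.5 to 55.5 mm above the origin). Arms 34 mm across, below the block. Stands mouth down on its lips, 14 mm below the origin. Same after half a turn.
- clip_grip (a point): Place to grip on the larger clip's block: on its centre line, 37 mm above the clip's origin, 18.5 mm below the block's top; fingers closing across x (24 mm) stay above the arms. Axes as clip.
- clip_jaw_a (a joint): Opening of the larger clip's +x arm, rad: 0 shut, about 0.02 home on the tube, about 0.1 while its lips pass the tube's widest point. The flared mouth takes in a tube up to 3 mm off centre. Lips touch with the clip's origin about 15 mm above the tube's axis; 8 to 12 N of push snaps it on at about 10 mm above, and it then pulls itself down.
- clip_jaw_b (a joint): Opening of the -x arm, as the other. When the clip is home the block's underside rests on the tube and any further push meets rigid metal. Home, the clip slides along the tube against 2 to 6 N of friction.
- tube_mid (a point): Middle of the fixed steel tube, 27 mm thick, on its axis, 85 mm above the table. y along the tube, away from the nut; z up. Two plates 46 mm wide and 6 mm thick carry it, 125 mm to either side in y; their tops are 21 mm above the axis. The box's lid is 45 mm below the axis, with brass studs 18 mm high. The bare tube runs from the nut's face to the plate at y +122 mm.
- stop_face (a point): Centre, on the tube's axis, of the nut's face that the clip must butt against. y points out of the face along the tube, as for tube_mid. The clip butts when its origin is 18 mm out from here.
- frame: The fixed stainless box that carries the tube: 160 mm in x, 280 mm in y, 40 mm high. Origin: centre of its underside on the table; the tube runs along its y, 85 mm above.
- union: Fixed brass hexagonal union nut on the tube: 36 mm across flats, a flat on top, 24 mm long along y. Origin at its centre, 12 mm in -y from stop_face.
- small_grip (a point): Middle of the block of the smaller spring clip (for 18 mm tube, 26 mm long), which looks alike and must be left alone; 41 mm above the table.
Not all that is in view belongs to the job. What is shaped like the clip but purple or yellow is not meant.

How it is judged:
On the way, in this order (a step that is already met when the one before it is completed fails the run):
1. the larger clip is snapped home on the bare tube, its end more than 15 mm clear of the nut (z of clip in the frame of tube_mid between -0.0025 and 0.0025 m and x of clip in the frame of tube_mid between -0.0025 and 0.0025 m and angle between the y axis of clip and the y axis of tube_mid, either way round below 0.08 rad and y of clip in the frame of stop_face above 0.033 m), for 0.2 s.
2. the clip, still home, is slid up to the nut and bears on it with more than 3.5 N (z of clip in the frame of tube_mid between -0.0025 and 0.0025 m and x of clip in the frame of tube_mid between -0.0025 and 0.0025 m and angle between the y axis of clip and the y axis of tube_mid, either way round below 0.08 rad and y of clip in the frame of stop_face below 0.0198 m and contact force between clip and union above 3.5 N), for 0.2 s.
At the end, for the whole second after the job is handed in: The larger clip is home on the tube (its centre within 2.5 mm of the tube's axis, its ring within 0.08 rad of the tube's direction, block upright within 0.2 rad), its end face within 1.8 mm of the nut's face, at rest and released (z of clip in the frame of tube_mid between -0.0025 and 0.0025 m and x of clip in the frame of tube_mid between -0.0025 and 0.0025 m and angle between the y axis of clip and the y axis of tube_mid, either way round below 0.08 rad and y of clip in the frame of stop_face below 0.0198 m and angle between clip's own z axis and vertical below 0.2 rad and linear speed of clip below 0.02 m/s); the robot touches nothing.
It fails at once if the clip's block is driven down on the tube with more than 25 N (contact force between clip_c0 and frame above 25 N).
It fails at once if the clip is pushed against the nut with more than 20 N (contact force between clip and union above 20 N).
It fails at once if the smaller clip is moved by more than 25 mm (distance of small_grip from where it was at the start of the episode above 0.025 m).
It fails at once if the robot strikes the box, its tube or the nut with more than 15 N (contact force between any of the arm, the fingers and frame above 15 N or contact force between any of the arm, the fingers and union above 15 N).
It also fails if it takes over 70 s, if anything falls off the work surface, if the arm or the gripper's body presses on something with over 40 N, if the wrist force passes 120 N, or if a joint passes its speed limit or range.

## Working session

There is one attempt and no reset: what is moved stays moved. The work goes in short steps, Python scripts to look and compute and a tool call to move; the robot and the scene stay as the last step left them, time stands still between calls to the robot, and variables do not carry over. Pictures are saved under pics/ and viewed, on a budget of 10 in all, crops included, one or two more only if the job needs it, and the job is handed in when it is done.

Besides the shell and the picture viewer there is one more tool, called after ">>>" as name(argument=value, ...), one argument or row to a line, values as JSON. arm_command: Moves the arm, as the interface text tells. Its arguments: {"type":"object","properties":{"rows":{"type":"array"},"squeeze":{"type":"number"}},"required":["rows"]}

```bash
mkdir -p pics; cat > h.py <<'E'
from rig import manip
import numpy as np, cv2
from scipy.spatial.transform import Rotation as R
def save(n,f,crop=None,s=1):
    im=manip.capture(n)
    if crop: im=im[crop[1]:crop[3],crop[0]:crop[2]]
    cv2.imwrite('pics/'+f,cv2.resize(im[:,:,::-1],None,fx=s,fy=s,interpolation=cv2.INTER_CUBIC))
E
python3 - <<'E'
from h import *
print(manip.sense())
for n in ['scene','top']:
    save(n,n+'0.png'); print(manip.camera_model(n))
    for k in ['clip','small_grip','frame','union']:
        for d in manip.look_for(n,k): print(n,k,round(d['p'],2),np.round(np.array(d['bbox'])*[640,400,640,400]))
print(manip.camera_model('wrist'))
E
```

```text
{'t': 0.0, 'q': array([ 1.07897065,  0.39918151,  0.04505711,  1.53791435, -0.0187358 ,
        1.20687625, -0.05071959]), 'qd': array([ 6.21548955e-04, -4.69880733e-04, -1.41000671e-04, -4.15699915e-05,
       -6.23711974e-04,  4.34168337e-04,  2.76352464e-03]), 'tau': array([ 1.96289711e-04, -4.75119674e+01,  1.36446118e+00, -2.54220271e+01,
        1.14220465e-02,  9.49226436e-03,  4.31650193e-06]), 'eef_pos': array([ 0.24858995, -0.59988791,  0.23025542]), 'orientation': array([-3.13963852e+00,  1.10719644e-04,  3.92883483e-01]), 'contact_force': array([-0.17852839, -0.39084532,  0.25296998]), 'ft_torque': array([-0.03397258,  0.0101037 , -0.03427034]), 'grip_width': 0.08532556208355406}
{'fx': 378.62731223900045, 'fy': 378.62731223900045, 'cx': 313.05179034905836, 'cy': 194.72926452085602, 'xyz': array([ 1.05246526, -0.09148576,  0.55189625]), 'attitude': array([0.85623089, 0.01779924, 1.29294479])}
scene clip 0.86 [370. 209. 397. 247.]
scene clip 0.8 [429. 174. 452. 205.]
scene clip 0.68 [414. 196. 440. 240.]
scene small_grip 0.83 [374. 166. 388. 195.]
scene frame 0.97 [180. 201. 358. 295.]
scene union 0.76 [213. 213. 229. 238.]
{'fx': 488.7810657539141, 'fy': 488.7810657539141, 'cx': 320.9352685296225, 'cy': 197.30305964085662, 'xyz': array([0.36515471, 0.04454039, 1.11661785]), 'attitude': array([ 1.39903398e-01,  1.52888813e-03, -1.57753881e+00])}
top clip 0.77 [181. 179. 208. 201.]
top clip 0.77 [258. 148. 277. 165.]
top clip 0.56 [213. 151. 237. 177.]
top small_grip 0.45 [238. 216. 251. 229.]
top frame 0.65 [293. 126. 434. 215.]
{'fx': 327.7486267981549, 'fy': 327.7486267981549, 'cx': 321.1130085782949, 'cy': 200.7389178466411, 'xyz': array([ 0.31206483, -0.57636931,  0.37373396]), 'attitude': array([-2.70830758e-01, -7.88699947e-04, -1.17654838e+00])}
```

```bash
python3 - <<'E'
import cv2,numpy as np
a=cv2.imread('pics/scene0.png')[140:310,160:480]; b=cv2.imread('pics/top0.png')[100:240,150:470]
f=lambda i:cv2.resize(i,(800,int(i.shape[0]*2.5*0.75)) if 0 else (800,int(i.shape[0]*2.5)),interpolation=cv2.INTER_CUBIC)
o=np.vstack([f(a),f(b)]); print(o.shape); cv2.imwrite('pics/c1.png',cv2.resize(o,(620,600)))
E
```

```text
(775, 800, 3)
```

View pics/c1.png

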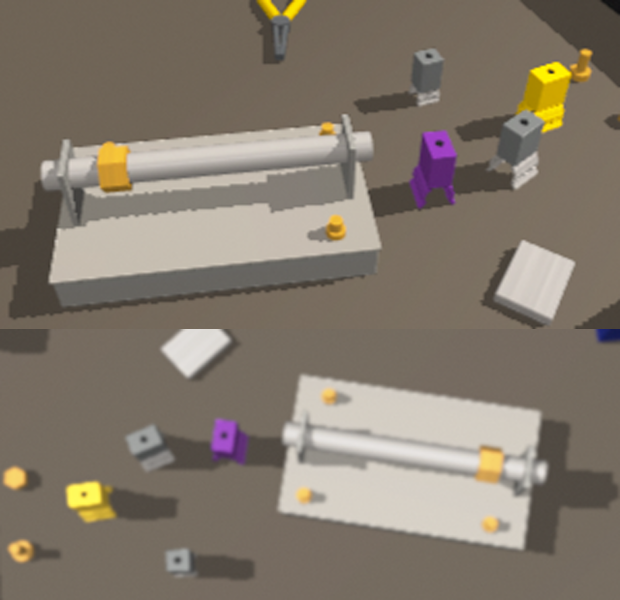

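Grey upright clips, in the top view: the larger is at about (225,157), scene bbox 414–440 × 196–240. The smaller is at about (243,220), scene bbox 374–388 × 166–195. The purple clip at (267,157) and the yellow one at (194,188) are decoys. Larger block fits "clip"; I'll confirm it in the wrist crop.

```bash
cat >> h.py <<'E'
def ray(cm,uv):
    d=np.array([(uv[0]-cm['cx'])/cm['fx'],-(uv[1]-cm['cy'])/cm['fy'],-1.])
    return R.from_euler('xyz',cm['attitude']).apply(d)
def cast(cm,uv,z):
    d=ray(cm,uv); c=np.array(cm['xyz']); return c+d*(z-c[2])/d[2]
def proj(cm,p):
    p=R.from_euler('xyz',cm['attitude']).inv().apply(np.array(p)-cm['xyz'])
    return np.array([cm['cx']+cm['fx']*p[...,0]/-p[...,2],cm['cy']-cm['fy']*p[...,1]/-p[...,2]]).T
def tool(dx):  # world shift -> tool shift
    return R.from_euler('xyz',manip.sense()['orientation']).inv().apply(dx)
E
python3 - <<'E'
from h import *
T=manip.camera_model('top');S=manip.camera_model('scene')
cr=lambda x,y:(150+x*320/620,100+(y-329)*140/271)
sc=lambda x,y:(160+x*320/620,140+y*170/329)
print('clip top',cast(T,cr(145,438),.0695),cast(S,sc(523,122),.0695))
print('small',cast(T,cr(180,560),.05),cast(S,sc(428,55),.05))
print('nut',cast(T,cr(490,464),.103),'tube ends',cast(T,cr(290,435),.085),cast(T,cr(543,471),.085))
print('lid',[cast(T,cr(*p),.04).round(3) for p in [(300,375),(541,411),(523,549),(279,512)]])
m=manip.trace('top','frame')[0]['region'].astype('uint8')
print(cv2.minAreaRect(cv2.findNonZero(m)))
E
```

```text
clip top [0.60474282 0.25497996 0.0695    ] [0.60287764 0.25650959 0.0695    ]
small [0.46782151 0.21640202 0.05      ] [0.45274202 0.22467186 0.05      ]
nut [ 0.56543883 -0.12825312  0.103     ] tube ends [0.60346937 0.09038668 0.085     ] [ 0.56068572 -0.18975631  0.085     ]
lid [array([0.686, 0.081, 0.04 ]), array([ 0.64, -0.2 ,  0.04]), array([ 0.479, -0.174,  0.04 ]), array([0.523, 0.105, 0.04 ])]
((362.49688720703125, 169.12074279785156), (136.6225128173828, 73.73420715332031), 8.61564826965332)
```

>>> arm_command(
  rows=[
    [[0.655,-0.654,0],[0,0,0],0.085],
    [[0.655,-0.654,0],[0,0,0],0.085],
    [[0.655,-0.654,0],[0,0,0],0.085],
    [[0.655,-0.654,0],[0,0,0],0.085],
    [[0.655,-0.654,0],[0,0,0],0.085],
  ],
)

```text
t: 1.05
eef_pos: [0.3452, -0.3677, 0.2316]
orientation: [3.141, -0.0, 0.393]
contact_force: [0.4, 0.8, 0.2]
grip_width: 0.0846
```

>>> arm_command(
  rows=[
    [[0.478,-0.476,0],[0,0,0],0.085],
    [[0.478,-0.476,0],[0,0,0],0.085],
    [[0.478,-0.476,0],[0,0,0],0.085],
    [[0.478,-0.476,0],[0,0,0],0.085],
    [[0.478,-0.476,0],[0,0,0],0.085],
  ],
)

```text
t: 1.55
eef_pos: [0.4413, -0.137, 0.2318]
orientation: [3.14, -0.001, 0.392]
contact_force: [1.7, -0.8, -0.3]
grip_width: 0.0851
```

>>> arm_command(
  rows=[
    [[0.3,-0.3,0],[0,0,-60],0.085],
    [[0.3,-0.3,0],[0,0,-60],0.085],
    [[0.3,-0.3,0],[0,0,-60],0.085],
    [[0.3,-0.3,0],[0,0,-60],0.085],
    [[0.3,-0.3,0],[0,0,-60],0.085],
  ],
)

```text
t: 2.05
eef_pos: [0.537, 0.0939, 0.2319]
orientation: [3.139, 0.0, 1.148]
contact_force: [0.3, -0.1, 0.9]
grip_width: 0.0848
```

>>> arm_command(
  rows=[
    [[0.174,-0.005,0],[0,0,-15],0.085],
    [[0.174,-0.005,0],[0,0,-15],0.085],
    [[0.174,-0.005,0],[0,0,-15],0.085],
    [[0.174,-0.005,0],[0,0,-15],0.085],
    [[0.174,-0.005,0],[0,0,-15],0.085],
  ],
)

```text
t: 2.55
eef_pos: [0.6033, 0.2603, 0.2315]
orientation: [3.14, -0.003, 1.416]
contact_force: [-0.5, -0.0, 0.5]
grip_width: 0.0851
```

```bash
python3 - <<'E'
from h import *
print(manip.sense()['eef_pos'],manip.sense()['orientation'])
cm=manip.camera_model('wrist'); print(cm)
save('wrist','w1.png')
for d in manip.trace('wrist','clip'):
    m=d['region'].astype('uint8'); print(d['p'],np.array(d['bbox'])*[640,400,640,400],cv2.minAreaRect(cv2.findNonZero(m)))
print(proj(cm,np.array([[.604,.255,.0695],[.604,.255,0.027]])))
E
```

```text
[0.60334099 0.26026936 0.23145773] [ 3.14013801e+00 -2.80230312e-03  1.41641763e+00]
{'fx': 327.7486267981549, 'fy': 327.7486267981549, 'cx': 321.1130085782949, 'cy': 200.7389178466411, 'xyz': array([0.61402843, 0.32511011, 0.37407087]), 'attitude': array([-0.26896577, -0.0023721 , -0.15299911])}
0.97 [223.104 104.92  281.024 150.8  ] ((250.60003662109375, 125.30000305175781), (40.793373107910156, 43.955657958984375), 71.56504821777344)
0.8 [320.128 231.48  355.328 285.4  ] ((338.0, 257.0), (50.0, 34.0), 90.0)
0.61 [300.928 152.8   342.784 207.8  ] ((323.8315734863281, 180.67506408691406), (44.50261688232422, 36.27218246459961), 56.88865280151367)
[[321.16674995 187.45653076]
 [321.06702645 178.52281389]]
```

View pics/w1.png

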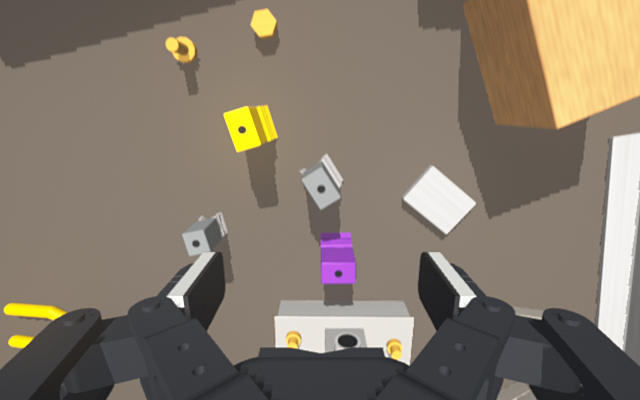

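Three clip shapes (and a small one) appear here: yellow (250,128), purple (338,258), small grey (200,238), and larger grey (321,183). The larger grey one fits; its projected position (321,187) matches. Enlarging to confirm it and read its yaw.

```bash
python3 - <<'E'
import cv2
im=cv2.imread('pics/w1.png')[140:270,170:370]
cv2.imwrite('pics/w1c.png',cv2.resize(im,None,fx=4,fy=4,interpolation=cv2.INTER_CUBIC))
E
```

```text
(no output)
```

View pics/w1c.png

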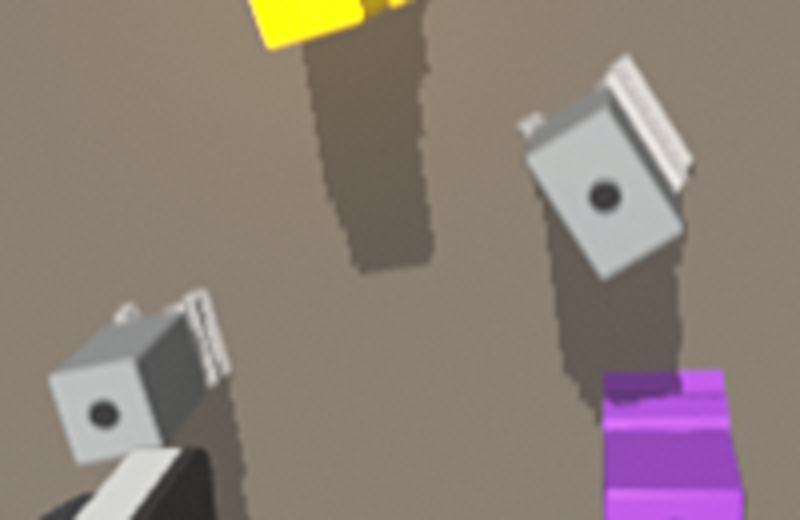

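The larger grey block's top face has crop corners (527,158), (605,100), (685,232), (605,280), with arms along its long sides. It's a 36×24 rectangle, so this is the right clip. Now computing its pose.

```bash
python3 - <<'E'
from h import *
cm={'fx': 327.7486,'fy': 327.7486,'cx': 321.113,'cy': 200.7389,'xyz':[0.61402843, 0.32511011, 0.37407087],'attitude':[-0.26896577, -0.0023721 , -0.15299911]}
P=[cast(cm,(170+x/4,140+y/4),.0695) for x,y in [(527,158),(605,100),(685,232),(605,280),(605,196)]]
print(np.round(P,4)); a=P[2]-P[1];b=P[3]-P[0];s=P[1]-P[0];t=P[2]-P[3]
for v in(a,b,s,t): print(np.linalg.norm(v),np.degrees(np.arctan2(v[1],v[0])))
c=np.mean(P[:4],0); print(c, tool(c-manip.sense()['eef_pos']))
E
```

```text
[[0.587  0.2655 0.0695]
 [0.6074 0.2763 0.0695]
 [0.6215 0.2418 0.0695]
 [0.6007 0.2328 0.0695]
 [0.6038 0.2535 0.0695]]
0.03731538444756198 -67.72640295137205
0.03540410391255011 -67.32465205430523
0.02306190810474091 28.048285978278965
0.022700299248520222 23.304115546294888
[0.60413299 0.25407278 0.0695    ] [-1.52337094e-04  2.39044858e-04  1.61897337e-01]
```

>>> arm_command(
  rows=[
    [[0,0,0.05],[0,0,-32],0.085],
    [[0,0,0.09],[0,0,-32],0.085],
    [[0,0,0.09],[0,0,-32],0.085],
    [[0,0,0.09],[0,0,-32],0.085],
    [[0,0,0.09],[0,0,-32],0.085],
  ],
)

```text
t: 3.15
eef_pos: [0.604, 0.2517, 0.1411]
orientation: [-3.141, 0.004, 1.966]
contact_force: [1.0, 0.7, -0.0]
grip_width: 0.0852
```

```bash
python3 - <<'E'
from h import *
s=manip.sense();print(s['eef_pos'],s['orientation'])
cm=manip.camera_model('wrist');print(cm)
save('wrist','w2.png',(220,100,420,300),3)
c=[.6040,.2535]
print(tool(np.array([*c,.034])-s['eef_pos']))
a=np.radians(113); yv=np.array([np.cos(a),np.sin(a)]);xv=np.array([yv[1],-yv[0]])
print((proj(cm,np.array([[*(c+i*xv*.012+j*yv*.018),.0695] for i,j in[(1,1),(1,-1),(-1,-1),(-1,1)]]))-[220,100])*3)
E
```

```text
[0.6039975  0.25167214 0.14105305] [-3.14120397  0.00425442  1.9662766 ]
{'fx': 327.7486267981549, 'fy': 327.7486267981549, 'cx': 321.1130085782949, 'cy': 200.7389178466411, 'xyz': array([0.57818941, 0.31303707, 0.28320088]), 'attitude': array([-2.76458827e-01, -2.99675210e-04,  3.96875745e-01])}
[0.00213381 0.00065526 0.10704539]
[[360.27429905 242.4343068 ]
 [358.52844827 394.23100596]
 [255.12497565 394.68283376]
 [252.21825932 242.92237116]]
```

View pics/w2.png

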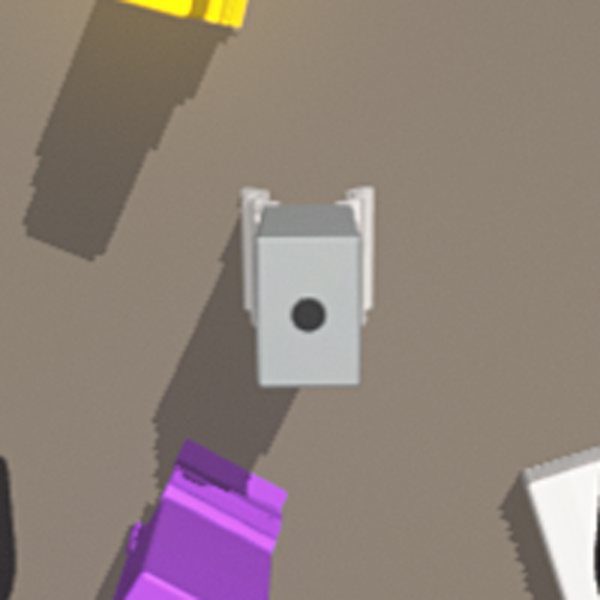

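Block top spans crop cols 258–360 and rows 237–385, aligned with the tool and about 1.5 mm further along tool x than predicted. Descending and gripping.

>>> arm_command(
  rows=[
    [[0.0035,0.001,0.04],[0,0,0],0.085],
    [[0.0035,0.001,0.075],[0,0,0],0.085],
    [[0.0035,0.001,0.1],[0,0,0],0.085],
    [[0.0035,0.001,0.107],[0,0,0],0.085],
    [[0.0035,0.001,0.107],[0,0,0],0.085],
  ],
  squeeze=60,
)

```text
t: 3.7
eef_pos: [0.6038, 0.2544, 0.0341]
orientation: [-3.141, 0.005, 1.963]
contact_force: [0.5, 1.0, 0.0]
grip_width: 0.0847
```

>>> arm_command(
  rows=[
    [[0,0,0],[0,0,0],0.015],
    [[0,0,0],[0,0,0],0.015],
    [[0,0,0],[0,0,0],0.015],
    [[0,0,0],[0,0,0],0.015],
    [[0,0,0],[0,0,0],0.015],
  ],
)

```text
t: 4.2
eef_pos: [0.6043, 0.2546, 0.035]
orientation: [3.141, 0.005, 1.962]
contact_force: [-0.5, -0.3, 4.0]
grip_width: 0.0232
```

>>> arm_command(
  rows=[
    [[0,0,-0.05],[0,0,0],0.015],
    [[0,0,-0.1],[0,0,0],0.015],
    [[0,0,-0.15],[0,0,0],0.015],
    [[0,0,-0.19],[0,0,0],0.015],
    [[0,0,-0.19],[0,0,0],0.015],
  ],
)

```text
t: 4.7
eef_pos: [0.6068, 0.2582, 0.2325]
orientation: [3.128, 0.004, 1.962]
contact_force: [0.6, 1.4, -0.2]
grip_width: 0.0234
```

>>> arm_command(
  rows=[
    [[-0.272,-0.139,0],[0,0,31.3],0.015],
    [[-0.272,-0.139,0],[0,0,31.3],0.015],
    [[-0.272,-0.139,0],[0,0,31.3],0.015],
    [[-0.272,-0.139,0],[0,0,31.3],0.015],
    [[-0.272,-0.139,0],[0,0,31.3],0.015],
  ],
)

```text
t: 5.2
eef_pos: [0.5848, 0.004, 0.2299]
orientation: [3.129, -0.002, 1.415]
contact_force: [1.3, 0.2, 0.1]
grip_width: 0.0232
```

```bash
python3 - <<'E'
from h import *
s=manip.sense();print(s['eef_pos'],s['orientation'])
cm=manip.camera_model('wrist');print(cm)
save('wrist','w3.png')
print(proj(cm,np.array([[.60,.08,.085],[.575,-.08,.085]])))
E
```

```text
[0.58477651 0.00400443 0.22986622] [ 3.12914076e+00 -2.47461002e-03  1.41455064e+00]
{'fx': 327.7486267981549, 'fy': 327.7486267981549, 'cx': 321.1130085782949, 'cy': 200.7389178466411, 'xyz': array([0.59404494, 0.06914278, 0.37246488]), 'attitude': array([-0.26928258, -0.0134032 , -0.15486945])}
[[321.53859393  95.83570345]
 [321.45947323 271.42536649]]
```

View pics/w3.png

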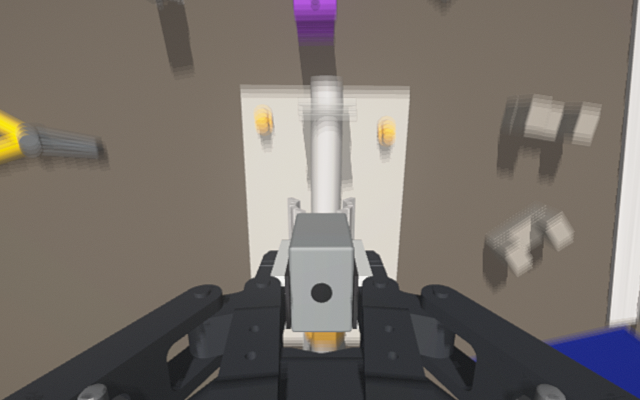

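Blurred, since the arm was still moving, but it shows the tube vertical at cols 311–342, the clip centred at col 321 and the nut at about (325,335). I'll settle and measure the tube edges numerically.

>>> arm_command(
  rows=[
    [[0,0,0],[0,0,0],0.015],
    [[0,0,0],[0,0,0],0.015],
    [[0,0,0],[0,0,0],0.015],
  ],
)

```text
t: 5.55
eef_pos: [0.5843, -0.0068, 0.229]
orientation: [3.13, 0.006, 1.405]
contact_force: [0.5, 0.6, 0.3]
grip_width: 0.0236
```

```bash
python3 - <<'E'
from h import *
s=manip.sense();print(s['eef_pos'],s['orientation'],s['contact_force'])
cm=manip.camera_model('wrist');im=manip.capture('wrist');print(cm['xyz'],cm['attitude'])
cv2.imwrite('pics/w4.png',cv2.resize(im[60:360,230:430,::-1],None,fx=2,fy=2,interpolation=cv2.INTER_CUBIC))
g=im.astype(int).sum(2)
for r in (120,135,150,165,180,190): print(r,list(g[r,296:356:2]))
for n in('union','frame','clip'):
  for d in manip.look_for('wrist',n): print(n,round(d['p'],2),np.round(np.array(d['bbox'])*[640,400,640,400]))
E
```

```text
[ 0.58426561 -0.00679786  0.22899019] [3.13048216 0.00576738 1.40482347] [0.47990462 0.5891542  0.32451072]
[0.59457027 0.05936017 0.37102092] [-0.27753594 -0.01206152 -0.1644877 ]
120 [np.int64(637), np.int64(640), np.int64(644), np.int64(457), np.int64(459), np.int64(459), np.int64(430), np.int64(531), np.int64(583), np.int64(620), np.int64(661), np.int64(673), np.int64(679), np.int64(682), np.int64(684), np.int64(673), np.int64(657), np.int64(642), np.int64(612), np.int64(547), np.int64(503), np.int64(428), np.int64(411), np.int64(458), np.int64(458), np.int64(458), np.int64(450), np.int64(641), np.int64(632), np.int64(637)]
135 [np.int64(641), np.int64(637), np.int64(637), np.int64(648), np.int64(457), np.int64(464), np.int64(458), np.int64(526), np.int64(582), np.int64(613), np.int64(659), np.int64(674), np.int64(678), np.int64(681), np.int64(682), np.int64(672), np.int64(661), np.int64(641), np.int64(601), np.int64(547), np.int64(497), np.int64(424), np.int64(409), np.int64(459), np.int64(459), np.int64(459), np.int64(461), np.int64(641), np.int64(636), np.int64(637)]
150 [np.i
[... 1239 characters left out ...]
int64(571), np.int64(638), np.int64(636), np.int64(638), np.int64(637), np.int64(634), np.int64(638), np.int64(635)]
190 [np.int64(638), np.int64(636), np.int64(636), np.int64(637), np.int64(637), np.int64(638), np.int64(603), np.int64(484), np.int64(567), np.int64(604), np.int64(652), np.int64(676), np.int64(681), np.int64(679), np.int64(676), np.int64(667), np.int64(657), np.int64(641), np.int64(594), np.int64(535), np.int64(479), np.int64(389), np.int64(642), np.int64(632), np.int64(633), np.int64(633), np.int64(633), np.int64(634), np.int64(635), np.int64(635)]
frame 0.94 [240.  57. 410. 354.]
frame 0.27 [286. 198. 355. 336.]
clip 0.95 [293.   0. 331.  20.]
clip 0.6 [289. 197. 359. 335.]
```

View pics/w4.png

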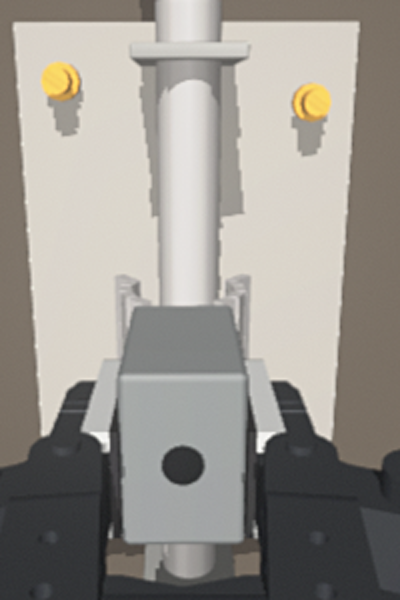

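```bash
python3 - <<'E'
from h import *
s=manip.sense()
cm=manip.camera_model('wrist');print(s['eef_pos'],s['orientation'],s['qd'].round(3))
cm.update(xyz=np.array([0.59457027,0.05936017,0.37102092]),attitude=np.array([-0.27753594,-0.01206152,-0.1644877]))
a=cast(cm,(324.5,120),.087);b=cast(cm,(324,190),.087);print(a,b)
d=(a-b)[:2];d/=np.linalg.norm(d);print('axis yaw',np.arctan2(d[1],d[0]))
print('plate top',[cast(cm,(324,60+r/2),.106) for r in(42,60)])
for y in(-.03,-.04,-.05):print(y,b[0]+(y-b[1])*d[0]/d[1])
o=R.from_euler('xyz',s['orientation']);print(o.as_matrix().round(3))
E
```

```text
[ 0.58452219 -0.00682161  0.22937175] [3.12970371 0.00633812 1.40552485] [ 0.003 -0.001  0.008 -0.     0.004  0.001  0.   ]
[0.59908856 0.04823872 0.087     ] [ 0.58887379 -0.01162396  0.087     ]
axis yaw 1.401787550149198
plate top [array([0.60305584, 0.07753013, 0.106     ]), array([0.60200668, 0.07111352, 0.106     ])]
-0.03 0.5857381685390148
-0.04 0.5840318028927409
-0.05 0.5823254372464671
[[ 0.165  0.986  0.011]
 [ 0.986 -0.164 -0.008]
 [-0.006  0.012 -1.   ]]
```

>>> arm_command(
  rows=[
    [[-0.012,0.004,0.03],[0.7,0.35,0],0.015],
    [[-0.0227,0.004,0.06],[0.7,0.35,0],0.015],
    [[-0.0227,0.004,0.079],[0.7,0.35,0],0.015],
    [[-0.0227,0.004,0.079],[0.7,0.35,0],0.015],
    [[-0.0227,0.004,0.079],[0.7,0.35,0],0.015],
  ],
)

```text
t: 6.25
eef_pos: [0.586, -0.0293, 0.151]
orientation: [-3.141, -0.001, 1.407]
contact_force: [-0.2, -0.5, -0.7]
grip_width: 0.0231
```

>>> arm_command(
  rows=[
    [[0,0,0],[0,0,0],0.015],
    [[0,0,0],[0,0,0],0.015],
  ],
)

```text
t: 6.45
eef_pos: [0.5872, -0.0284, 0.1527]
orientation: [3.139, -0.001, 1.408]
contact_force: [-0.5, 0.2, -1.0]
grip_width: 0.0232
```

```bash
python3 - <<'E'
from h import *
s=manip.sense();print(s['eef_pos'],s['orientation'],s['contact_force'],s['qd'].round(3))
cm=manip.camera_model('wrist');im=manip.capture('wrist');print(cm['xyz'],cm['attitude'])
cv2.imwrite('pics/w5.png',cv2.resize(im[50:350,220:420,::-1],None,fx=2,fy=2,interpolation=cv2.INTER_CUBIC))
g=im.astype(int).sum(2)
for r in (130,150,170,185): print(r,' '.join(map(str,g[r,296:356])))
o=R.from_euler('xyz',s['orientation'])
print(proj(cm,s['eef_pos']+o.apply([[0,0,0],[.018,0,.035],[.018,.012,.007],[.018,-.012,.007]])))
E
```

```text
[ 0.58719292 -0.02842779  0.15268112] [ 3.13863011e+00 -1.25848530e-03  1.40814923e+00] [-0.46130265  0.19691616 -0.9965612 ] [ 0.004  0.001  0.007  0.009  0.002  0.001 -0.   ]
[0.59822558 0.03660341 0.29518913] [-0.27053459 -0.00386448 -0.16117643]
130 401 462 498 514 543 562 567 575 592 608 625 636 641 646 647 649 651 654 651 652 655 654 651 647 636 636 624 618 615 608 597 587 568 550 532 508 492 479 459 435 408 379 363 391 430 429 429 426 427 427 429 429 429 430 426 428 422 502 602 604
150 420 444 487 514 530 551 566 569 585 608 623 637 643 648 646 647 654 653 649 651 655 651 649 641 639 630 624 618 611 604 596 585 571 554 525 505 490 479 453 427 404 374 356 399 429 432 428 427 429 428 428 431 431 431 431 429 425 424 503 601
170 565 474 476 502 523 547 562 571 584 600 616 632 642 645 647 649 651 651 650 652 647 650 646 642 635 633 624 618 612 609 598 583 567 547 520 499 490 472 448 423 393 360 376 508 603 607 595 600 598 595 595 596 599 594 597 595 595 592 602 595
185 581 505 458 496 522 542 561 571 578 596 613 629 644 645 647 650 655 654 650 649 649 647 642 640 632 625 630 613 612 605 598 580 564 541 520 498 488 469 445 417 388 358 372 419 503 601 600 596 595 595 596 594 596 601 594 594 596 596 594 595
[[318.98890982 254.62526992]
 [319.31382677 198.49360209]
 [344.12803374 213.84153595]
 [293.98135089 213.78490362]]
```

View pics/w5.png

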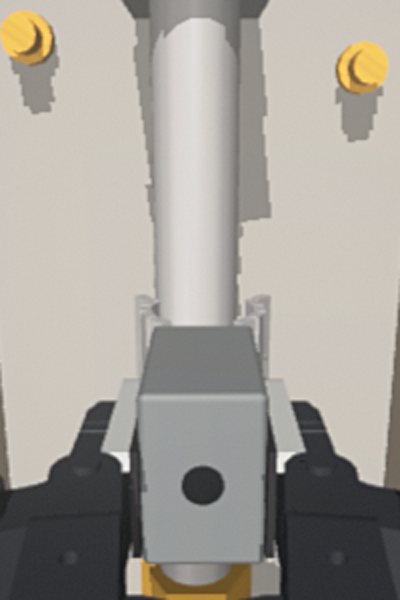

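Clip plane is at col 321.5 (block and lips agree) and the tube centre at col ~318, so I shift about −2 mm in tool y and descend to just above contact.

>>> arm_command(
  rows=[
    [[0,-0.0019,0.01],[0,0,0],0.015],
    [[0,-0.0019,0.02],[0,0,0],0.015],
    [[0,-0.0019,0.027],[0,0,0],0.015],
    [[0,-0.0019,0.027],[0,0,0],0.015],
    [[0,-0.0019,0.027],[0,0,0],0.015],
  ],
)

```text
t: 7.0
eef_pos: [0.5849, -0.0284, 0.1249]
orientation: [3.14, -0.001, 1.408]
contact_force: [1.0, 0.5, -0.9]
grip_width: 0.0231
```

```bash
python3 - <<'E'
from h import *
s=manip.sense();print(s['eef_pos'],s['orientation'],s['contact_force'])
im=manip.capture('wrist')
g=im.astype(int).sum(2)
for r in (150,170,185): print(r,' '.join(map(str,g[r,286:356])))
for r in (260,280): print(r,' '.join(map(str,g[r,280:364])))
cv2.imwrite('pics/w6.png',cv2.resize(im[150:350,220:420,::-1],None,fx=3,fy=3,interpolation=cv2.INTER_CUBIC))
E
```

```text
[ 0.58489236 -0.02839504  0.12494634] [ 3.13997862e+00 -9.74836231e-04  1.40790413e+00] [ 1.04288933  0.49925916 -0.8859367 ]
150 575 576 574 577 581 582 587 525 418 409 402 395 439 477 492 508 529 546 544 556 568 585 600 615 619 622 627 629 627 637 634 632 632 631 638 635 634 626 621 611 613 606 600 593 591 578 573 562 549 531 512 494 480 470 453 431 416 389 360 346 382 413 416 413 413 413 414 414 413 411
170 580 579 575 579 578 579 576 575 582 583 576 513 427 463 489 507 524 538 551 554 562 582 598 609 618 623 626 628 628 635 633 633 629 631 627 628 629 623 618 611 609 605 597 594 589 580 573 562 543 528 510 487 477 468 452 424 405 382 347 354 428 523 583 577 578 576 574 579 577 575
185 579 578 576 580 581 580 577 579 579 579 584 535 447 452 483 502 520 536 549 553 563 579 597 608 621 625 627 631 629 635 638 633 633 632 631 628 624 618 619 609 608 605 598 593 586 583 570 558 539 523 503 483 476 461 444 419 397 365 345 454 586 579 577 576 576 576 576 577 579 575
260 517 516 515 516 517 521 524 439 276 354 413 442 465 462 457 460 459 461 454 456 460 455 455 458 454 456 457 454 453 456 457 452 451 455 452 452 456 453 452 454 453 456 453 456 455 452 450 452 455 454 452 451 453 449 453 452 447 452 446 448 451 450 452 452 451 449 452 450 450 453 442 407 358 264 197 398 531 524 517 517 516 521 518 516
280 601 695 691 700 591 234 186 205 187 188 326 438 454 454 451 452 454 451 451 453 449 452 452 455 451 449 450 452 451 453 453 450 454 449 454 451 455 452 452 450 454 452 452 452 453 448 450 449 449 449 449 444 447 452 446 449 446 448 450 447 447 445 448 447 447 446 445 446 448 449 433 403 312 161 153 196 176 207 489 700 688 687 614 386
```

View pics/w6.png

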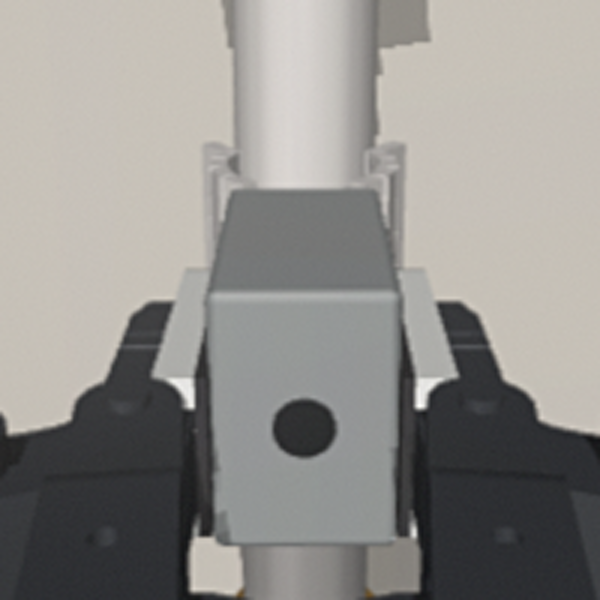

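Tube centre (col 321) and clip (col 321.5) now coincide. Starting the slow press.

>>> arm_command(
  rows=[
    [[0,0,0.001],[0,0,0],0.015],
    [[0,0,0.002],[0,0,0],0.015],
    [[0,0,0.003],[0,0,0],0.015],
    [[0,0,0.004],[0,0,0],0.015],
    [[0,0,0.005],[0,0,0],0.015],
  ],
)

```text
t: 7.55
eef_pos: [0.585, -0.0283, 0.1205]
orientation: [3.14, -0.001, 1.408]
contact_force: [-0.8, -0.6, 5.0]
grip_width: 0.0231
```

>>> arm_command(
  rows=[
    [[0,0,0.001],[0,0,0],0.015],
    [[0,0,0.002],[0,0,0],0.015],
    [[0,0,0.003],[0,0,0],0.015],
  ],
)

```text
t: 7.85
eef_pos: [0.5854, -0.0281, 0.1189]
orientation: [3.139, -0.001, 1.408]
contact_force: [-3.1, -0.1, 8.8]
grip_width: 0.0232
```

>>> arm_command(
  rows=[
    [[0,0,0.002],[0,0,0],0.015],
    [[0,0,0.003],[0,0,0],0.015],
  ],
)

```text
t: 8.05
eef_pos: [0.5856, -0.0279, 0.1175]
orientation: [3.139, -0.0, 1.407]
contact_force: [-4.7, 0.3, 8.7]
grip_width: 0.0232
```

>>> arm_command(
  rows=[
    [[0,0,0.002],[0,0,0],0.015],
    [[0,0,0.003],[0,0,0],0.015],
  ],
)

```text
t: 8.25
eef_pos: [0.5856, -0.0277, 0.116]
orientation: [3.139, 0.0, 1.407]
contact_force: [-4.0, 0.8, 9.1]
grip_width: 0.0231
```

>>> arm_command(
  rows=[
    [[0,-0.001,0.002],[0,0,0],0.015],
    [[0,-0.001,0.0035],[0,0,0],0.015],
  ],
)

```text
t: 8.45
eef_pos: [0.5853, -0.0274, 0.114]
orientation: [3.137, 0.0, 1.407]
contact_force: [-2.6, 1.1, 5.9]
grip_width: 0.0232
```

>>> arm_command(
  rows=[
    [[0,-0.0005,0.002],[0,0,0],0.015],
    [[0,-0.0005,0.003],[0,0,0],0.015],
  ],
)

```text
t: 8.65
eef_pos: [0.5852, -0.0272, 0.1118]
orientation: [3.136, 0.0, 1.407]
contact_force: [-1.6, -0.1, 3.1]
grip_width: 0.0234
```

>>> arm_command(
  rows=[
    [[0,0,0.0015],[0,0,0],0.015],
    [[0,0,0.003],[0,0,0],0.015],
  ],
)

```text
t: 8.85
eef_pos: [0.585, -0.0273, 0.1081]
orientation: [3.136, 0.0, 1.407]
contact_force: [0.7, 0.7, -2.8]
grip_width: 0.023
```

>>> arm_command(
  rows=[
    [[0,0,0.001],[0,0,0],0.015],
    [[0,0,0.002],[0,0,0],0.015],
  ],
)

```text
t: 9.05
eef_pos: [0.585, -0.0273, 0.1064]
orientation: [3.137, 0.001, 1.407]
contact_force: [-2.8, -1.0, 8.0]
grip_width: 0.0231
```

>>> arm_command(
  rows=[
    [[0,0,0.0005],[0,0,0],0.015],
    [[0,0,0.0005],[0,0,0],0.015],
    [[0,0,0.0005],[0,0,0],0.015],
  ],
)

```text
t: 9.35
eef_pos: [0.585, -0.0273, 0.1064]
orientation: [3.137, 0.001, 1.407]
contact_force: [-1.4, 0.2, 5.3]
grip_width: 0.0229
```

```bash
python3 - <<'E'
from h import *
s=manip.sense();print(s['eef_pos'],s['orientation'],s['contact_force'],s['ft_torque'])
im=manip.capture('scene')
cv2.imwrite('pics/s7.png',cv2.resize(im[130:280,170:370,::-1],None,fx=4,fy=4,interpolation=cv2.INTER_CUBIC))
E
```

```text
[ 0.58504724 -0.02734774  0.10642947] [3.13667272e+00 8.68830925e-04 1.40669857e+00] [-1.44752612  0.1511469   5.34833316] [-0.05823454  0.55428197 -0.06976445]
```

View pics/s7.png

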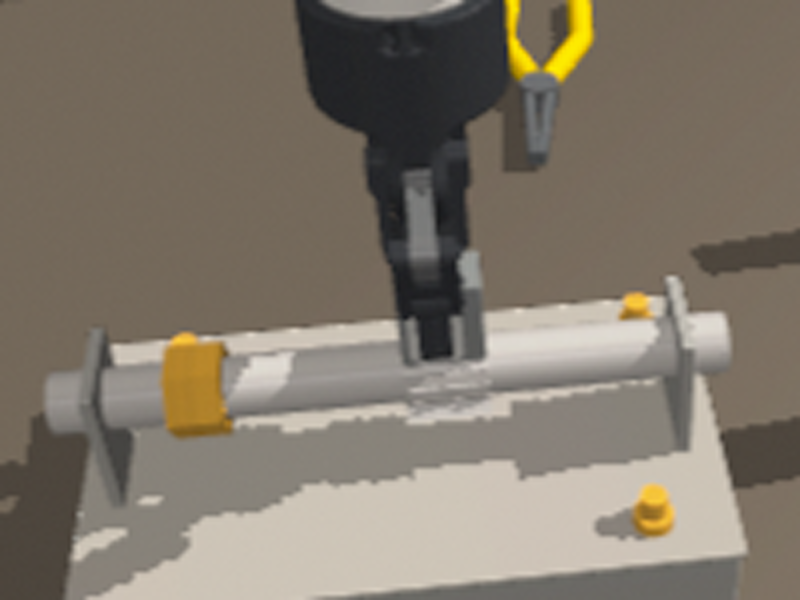

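The clip is home on the tube, well clear of the nut. Sliding toward the nut; about 72 mm expected.

>>> arm_command(
  rows=[
    [[-0.006,0,0],[0,0,0],0.015],
    [[-0.012,0,0],[0,0,0],0.015],
    [[-0.018,0,0],[0,0,0],0.015],
    [[-0.024,0,0],[0,0,0],0.015],
    [[-0.03,0,0],[0,0,0],0.015],
  ],
)

```text
t: 9.9
eef_pos: [0.5802, -0.0573, 0.1065]
orientation: [3.137, 0.0, 1.407]
contact_force: [0.5, 4.1, 1.7]
grip_width: 0.0228
```

>>> arm_command(
  rows=[
    [[-0.006,0,0],[0,0,0],0.015],
    [[-0.012,0,0],[0,0,0],0.015],
    [[-0.018,0,0],[0,0,0],0.015],
    [[-0.024,0,0],[0,0,0],0.015],
    [[-0.03,0,0],[0,0,0],0.015],
  ],
)

```text
t: 10.4
eef_pos: [0.5751, -0.0874, 0.1065]
orientation: [3.137, 0.0, 1.406]
contact_force: [0.6, 3.6, 1.1]
grip_width: 0.0233
```

Drag is about 4 N. Now small steps until the force rises.

>>> arm_command(
  rows=[
    [[-0.001,0,0],[0,0,0],0.015],
    [[-0.002,0,0],[0,0,0],0.015],
    [[-0.003,0,0],[0,0,0],0.015],
    [[-0.004,0,0],[0,0,0],0.015],
  ],
)

```text
t: 10.8
eef_pos: [0.5746, -0.091, 0.1065]
orientation: [3.136, 0.0, 1.407]
contact_force: [0.3, 5.0, 2.4]
grip_width: 0.0233
```

>>> arm_command(
  rows=[
    [[-0.001,0,0],[0,0,0],0.015],
    [[-0.002,0,0],[0,0,0],0.015],
    [[-0.003,0,0],[0,0,0],0.015],
  ],
)

```text
t: 11.1
eef_pos: [0.5741, -0.0939, 0.1065]
orientation: [3.137, 0.0, 1.407]
contact_force: [-0.2, 4.4, 1.3]
grip_width: 0.0232
```

>>> arm_command(
  rows=[
    [[-0.001,0,0],[0,0,0],0.015],
    [[-0.002,0,0],[0,0,0],0.015],
    [[-0.003,0,0],[0,0,0],0.015],
  ],
)

```text
t: 11.4
eef_pos: [0.5736, -0.097, 0.1065]
orientation: [3.136, 0.0, 1.407]
contact_force: [0.0, 4.8, 1.1]
grip_width: 0.0233
```

>>> arm_command(
  rows=[
    [[-0.001,0,0],[0,0,0],0.015],
    [[-0.002,0,0],[0,0,0],0.015],
  ],
)

```text
t: 11.6
eef_pos: [0.5732, -0.099, 0.1065]
orientation: [3.136, 0.0, 1.407]
contact_force: [0.4, 3.8, 1.6]
grip_width: 0.0236
```

>>> arm_command(
  rows=[
    [[-0.001,0,0],[0,0,0],0.015],
    [[-0.002,0,0],[0,0,0],0.015],
  ],
)

```text
t: 11.8
eef_pos: [0.5729, -0.1011, 0.1065]
orientation: [3.136, 0.0, 1.407]
contact_force: [0.9, 5.6, 2.0]
grip_width: 0.0235
```

>>> arm_command(
  rows=[
    [[-0.001,0,0],[0,0,0],0.015],
    [[-0.002,0,0],[0,0,0],0.015],
  ],
)

```text
t: 12.0
eef_pos: [0.5727, -0.1026, 0.1065]
orientation: [3.136, -0.001, 1.407]
contact_force: [0.9, 6.1, 1.2]
grip_width: 0.0236
```

>>> arm_command(
  rows=[
    [[-0.001,0,0],[0,0,0],0.015],
    [[-0.002,0,0],[0,0,0],0.015],
  ],
)

```text
t: 12.2
eef_pos: [0.5726, -0.1027, 0.1065]
orientation: [3.136, -0.003, 1.408]
contact_force: [0.7, 7.8, 0.8]
grip_width: 0.0231
```

>>> arm_command(
  rows=[
    [[-0.003,0,0],[0,0,0],0.015],
    [[-0.004,0,0],[0,0,0],0.015],
  ],
)

```text
t: 12.4
eef_pos: [0.5726, -0.1028, 0.1066]
orientation: [3.136, -0.009, 1.41]
contact_force: [2.1, 11.0, 1.4]
grip_width: 0.0232
```

>>> arm_command(
  rows=[
    [[-0.0045,0,0],[0,0,0],0.015],
    [[-0.005,0,0],[0,0,0],0.015],
  ],
)

```text
t: 12.6
eef_pos: [0.5726, -0.1028, 0.1067]
orientation: [3.135, -0.015, 1.412]
contact_force: [1.3, 12.5, 0.6]
grip_width: 0.0231
```

>>> arm_command(
  rows=[
    [[-0.006,0,0],[0,0,0],0.015],
    [[-0.006,0,0],[0,0,0],0.015],
    [[-0.006,0,0],[0,0,0],0.015],
  ],
)

```text
t: 12.9
eef_pos: [0.5725, -0.1029, 0.1068]
orientation: [3.135, -0.023, 1.415]
contact_force: [2.0, 13.3, 0.9]
grip_width: 0.0232
```

>>> arm_command(
  rows=[
    [[0,0,0],[0,0,0],0.015],
    [[0,0,0],[0,0,0],0.05],
    [[0,0,0],[0,0,0],0.05],
    [[0,0,0],[0,0,0],0.05],
    [[0,0,0],[0,0,0],0.05],
  ],
)

```text
t: 13.4
eef_pos: [0.5723, -0.104, 0.1067]
orientation: [3.135, -0.022, 1.413]
contact_force: [0.5, 0.7, 0.4]
grip_width: 0.0498
```

>>> arm_command(
  rows=[
    [[0,0,-0.02],[0,0,0],0.05],
    [[0,0,-0.05],[0,0,0],0.05],
    [[0,0,-0.09],[0,0,0],0.05],
    [[0,0,-0.12],[0,0,0],0.05],
    [[0,0,-0.12],[0,0,0],0.05],
  ],
)

```text
t: 13.9
eef_pos: [0.5742, -0.1071, 0.2317]
orientation: [3.126, -0.021, 1.413]
contact_force: [0.4, 0.7, 1.2]
grip_width: 0.05
```

>>> arm_command(
  rows=[
    [[0,0,0],[0,0,0],0.05],
    [[0,0,0],[0,0,0],0.05],
    [[0,0,0],[0,0,0],0.05],
  ],
)

```text
t: 14.2
eef_pos: [0.5734, -0.1072, 0.2304]
orientation: [3.128, -0.021, 1.413]
contact_force: [-0.7, 0.1, -0.8]
grip_width: 0.0502
```

```bash
python3 - <<'E'
from h import *
s=manip.sense();print(s['eef_pos'],s['orientation'],s['contact_force'],s['qd'].round(3))
a=manip.capture('scene')[170:270,170:370,::-1];b=manip.capture('wrist')[100:400,120:520,::-1]
cv2.imwrite('pics/f.png',np.vstack([cv2.resize(a,(600,300),interpolation=cv2.INTER_CUBIC),cv2.resize(b,(600,450))[:300]]))
E
```

```text
[ 0.57340415 -0.10720831  0.23043007] [ 3.12800594 -0.02054081  1.41265738] [-0.72316537  0.11916491 -0.7580437 ] [-0.002  0.002 -0.001  0.001 -0.001  0.002  0.001]
```

View pics/f.png

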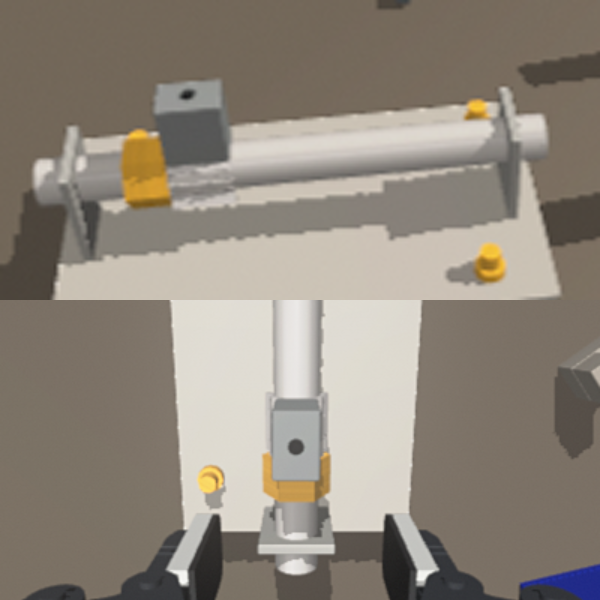

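The clip stands upright on the tube (scene view, around (190,125) in the crop), with its ring against the nut's face and the gripper clear. Handing in.

```bash
python3 -c "
from rig import manip
manip.sign_off()"
```

```text
the job is handed in; nothing more can be done
```

The larger clip is snapped home on the tube and butted against the nut. It was released and handed in at about 14 s; no verdict was reported.

- **Press:** I gripped the larger grey clip by its block and pressed it onto the bare tube, well clear of the nut. The push peaked at about 9 N before the snap, with an 8 N reading as it seated.
- **Slide and hold:** I slid it about 76 mm against roughly 4–5 N of drag until it stopped against the nut. There I built the push up to 13.3 N in total for about half a second. That is about 8–9 N beyond the drag, slightly short of the 10 N you asked for but above the 3.5 N the check needs.
- **Last checks:** The final pictures show the block upright on the tube, its ring against the nut's face and the gripper clear, with the wrist force near zero. I never reached for the smaller clip. I did not measure its position or the exact gap to the nut at the end.
- **Disagreements:** The wrist camera calibration and the relative view of clip and tube differed by 1–2 mm sideways. I followed the relative view. During the press a sideways force of up to 4.7 N showed, and I eased it with a small shift.

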